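# Unscrew the tag spinner's cap of unknown thread hand

## Robot

A 7-joint arm with a two-finger parallel gripper is mounted at the origin on the work surface. World frame = base frame: x ahead of the robot, y to its left, z up, the work surface at z = 0. Lengths are in m, angles in degrees, forces in N, time in s.
With the tool pointing down it reaches from about 0.4 to 0.85 m from the base axis. Payload 6.9 kg.
Tool frame: the origin (TCP) lies between the finger pads; the fingertips stand 8 mm ahead of it and the grasp point (between the pads) lies 11 mm behind it; z points along the fingers, y is the line along which they close (so a half turn about z gives the same grasp; the last joint's range is limited). The gripper opens to 85 mm and grips with 20 to 120 N. Pads are 22 mm wide; open, the fingers measure 114 mm over their backs; the gripper's body (76 mm by 85 mm) begins 54 mm behind the grasp point. The pads swing forward as they close: fully open they stand 13 mm farther back than shut.
Start: joints at [71.075, 29.078, -13.613, 85.955, 7.202, 65.827, -8.869], TCP at [0.264, -0.567, 0.239] pointing down, gripper open.
Joint ranges: [-176.47, 176.47], [-13.61, 117.27], [-81.72, 77.17], [0.22, 143.17], [-87.28, 267.28], [10, 112.55], [-165.47, 165.47]. Speed limits (degrees/s): [136.94, 136.94, 180, 180, 180, 180, 180].

## Interface

Orientations are given as a 3x3 rotation matrix whose columns are the frame's x, y, z axes.
In Python, from workcell import monitor, camera, finish_job, spotter gives the robot as it stands. The module is installed in compiled form; this text tells all that it offers.
- The arm moves only by the tool jog_arm, never from a script. Its argument "motion" is a list of rows, each a list of 3 entries, a list of its own where there are three numbers: the gripper command: -1 is shut, 1 is fully open, values between are in proportion, then the shift along the tool's x, y, z in cm, then the turn, a rotation vector about the tool's x, y, z in degrees. A call has 1 to 12 rows; each row is the pose to reach, as a shift and turn from the pose commanded when the call began, along the tool's axes at that moment; what a row does not reach only later rows make up. A row lasts 1/10 s, in which the tool goes at most 50 mm and 8.59 degrees, less where a joint would pass 70% of its speed; a pose out of reach is approached as far as the arm can. A call with a gripper value outside its range is refused whole. The fingers move at their own pace and stop on an object; the grip force is fixed at half the most. Time passes only in rows, so rows that repeat a pose let the fingers close. It gives the time, the measured TCP pose, the force, the opening and the grip force at its end, in the units of the state.
- monitor.get_obs(): the state, without advancing time (a new reading comes with each control period).
- camera(name): name is "scene" or "top" or "wrist"; returns a dict with "image" (384x512x3 uint8, red, green, blue), "fx", "fy", "cx", "cy" (pixels), "rvec" (rotation vector, rad) and "tvec" (3), from world to camera coordinates, as OpenCV has them. Camera axes: x right, y down, z forward; pixel columns grow to the right and rows downward; lengths in m; the calibration is good to about 2 mm. A picture is of the moment at which its call begins. There is no depth.
- finish_job(): hands the job in; it is judged then, once.
Trained networks look in a picture, given as the dict that the camera call returned (one of the last four; its "shot" number tells which), for a name from the list of things; names that differ only in an ending like _2 or _b are one class to them, and where a whole thing is asked for, a point or a joint stands for the part that bears it (a point fixed in the world has none). Each returns a list of dicts, best first, with "confidence" (0 to 1); they miss things now and then, are a little off and sometimes report something else, mostly with a low value. They report only what shows in the picture. A call takes as long as a camera call. They do not tell look-alikes from the thing itself.
- spotter.look_for(picture, query): "uv" ([column, row] in pixels, amid what is visible of it).
- spotter.outline_of(picture, query): "region" (384x512 bool, what is visible of it) and "uv" ([column, row] in pixels, amid what is visible of it).
- spotter.mark_of(picture, query): "uv" ([column, row] in pixels: a listed point, or the origin of a listed thing).
The state is a dict: "clock": time; "q": joint angles; "qvel": joint speeds; "tau": joint torques, N m; "tcp_pos": TCP position; "ee_rot": TCP orientation; "ft_force": force on the tool from outside, world axes, zero at the start; "ft_torque": the same for the moment, N m; "opening": finger opening in m; "grip_force": force on a finger pad.
Only numpy, scipy, OpenCV 4.12 (cv2) and the standard library are available. Lean on these libraries where they do the work, as an engineer would, in place of code of your own. Each camera call takes 0.05 s, during which the arm holds its last target. There are 200 camera calls.

## Task

The tag spinner on the left (seen from the robot) is to be taken apart for restocking, so take its lobed screw cap off: nobody remembers which way it is threaded, so try turning it both ways, unscrew it the way that gives, and lift it at least 6 cm off its seat, clear of the post. Finish while still holding the cap in the air, gripped and still, touching nothing but the gripper. Leave the other spinner's cap, the mug, the gift box and the rubber stamp where they are.

Things in the scene. Friction and masses are not known exactly. Their poses are not given: they have to be found in the camera images.
- spinner_a: Tag spinner, fixed, never turns: white base 144 mm across, post, four tag pockets (to 118 mm high, within 55 mm of the axis). Origin: base centre on the counter, z up the post. Underside of its seated cap: 165 mm up. One spinner stands on the left half (y > 0), one on the right: a or b, at random. They look alike but are of opposite thread hand; which is which is unknown and cannot be seen.
- spinner_b: The other tag spinner, of the same looks, sizes and axes as spinner_a, with the opposite thread hand. Carries cap_b.
- cap_a: Grey plastic screw cap (about 60 g) on spinner_a: hollow skirt 44 mm across, 19 mm high; above it, 18 to 40 mm up, a solid grip of eight equal lobes, 46 mm across; dome to 44 mm. Origin: centre of its underside, z up. The flat lobe ends face every 45 degrees from its x axis; grip any opposite pair from above. Starts screwed down, its x axis within 0.1 rad of the spinner's x axis.
- cap_b: Same cap on spinner_b. Either cap: until unscrewed it has 2 mm play upward, 1 mm sideways. Tightening way: stop within 0.3 rad (turning on takes over 0.5 N m; do not force it). Loosening way: turns easily with almost no friction, and lifts off once its x axis stands 70 to 105 degrees from the spinner's x axis (aim for 85 to 95); second stop at about 110. May be regripped between turns.
- post_tip_a (a point): Top end of spinner_a's post, on its axis, 183 mm above the counter, inside the cap while it is on. Post 25 mm thick, 37 mm over its thread ridges; the cap must rise 18 mm to be clear of it.
- post_tip_b (a point): Top end of spinner_b's post, on its axis, 183 mm above the counter, inside the cap while it is on. Post 25 mm thick, 37 mm over its thread ridges; the cap must rise 18 mm to be clear of it.
- mug: white mug, 80 mm across with a handle, 90 mm high, loose; origin under its centre. Leave it alone.
- gift_box: closed cardboard gift box, 86 x 86 x 66 mm, loose, beyond the spinners; origin under its centre. Leave it alone.
- stamp: wooden rubber stamp, 60 x 40 mm foot, 66 mm high with a turned handle, loose; origin under its centre. Leave it alone.
There are look-alikes about, which are no part of the job. What is shaped like the cap_a but purple or yellow is not meant.

How it is judged (in metres and radians):
On the way:
1. the left spinner's cap is turned loose while still on its post (((world y of spinner_a above 0 m and angle between the x axis of cap_a and the x axis of spinner_a, either way round above 1 rad and z of cap_a in the frame of spinner_a below 0.18 m and horizontal distance between cap_a and spinner_a below 0.01 m) or (world y of spinner_b above 0 m and angle between the x axis of cap_b and the x axis of spinner_b, either way round above 1 rad and z of cap_b in the frame of spinner_b below 0.18 m and horizontal distance between cap_b and spinner_b below 0.01 m))), for 0.05 s.
At the end, for the whole second after the job is handed in: The cap of the spinner on the left half of the counter is gripped in the fingers, its underside at least 50 mm above its seat height (215 mm above the counter), not touching either spinner, the other cap or the counter, and still (under 30 mm/s) (((world y of spinner_a above 0 m and z of cap_a in the frame of spinner_a above 0.215 m and contact force between the fingers and cap_a above 1 N and contact force between cap_a and spinner_a below 0.1 N and contact force between cap_a and table below 0.1 N and contact force between cap_a and spinner_b below 0.1 N and contact force between cap_a and cap_b below 0.1 N and linear speed of cap_a below 0.03 m/s and angular speed of cap_a below 0.3 rad/s) or (world y of spinner_b above 0 m and z of cap_b in the frame of spinner_b above 0.215 m and contact force between the fingers and cap_b above 1 N and contact force between cap_b and spinner_b below 0.1 N and contact force between cap_b and table below 0.1 N and contact force between cap_b and spinner_a below 0.1 N and contact force between cap_b and cap_a below 0.1 N and linear speed of cap_b below 0.03 m/s and angular speed of cap_b below 0.3 rad/s))); the arm keeps its last pose, push and grip.
It fails at once if the right spinner's cap is disturbed (moved over 10 mm, or turned to over 0.5 rad from its spinner) ((world y of spinner_a below 0 m and (distance of cap_a from where it was at the start of the episode above 0.01 m or angle between the x axis of cap_a and the x axis of spinner_a, either way round above 0.5 rad)) or (world y of spinner_b below 0 m and (distance of cap_b from where it was at the start of the episode above 0.01 m or angle between the x axis of cap_b and the x axis of spinner_b, either way round above 0.5 rad))).
It fails at once if the mug, the gift box or the stamp is moved more than 20 mm (distance of any of mug, gift_box, stamp from where it was at the start of the episode above 0.02 m).
It also fails if it takes over 38 s, if anything falls off the work surface, if the arm or the gripper's body presses on something with over 40 N, if the wrist force passes 120 N, or if a joint passes its speed limit or range.

## Working session

There is one attempt and no reset: what is moved stays moved. The work goes in short steps, Python scripts to look and compute and a tool call to move; the robot and the scene stay as the last step left them, time stands still between calls to the robot, and variables do not carry over. Pictures are saved under pics/ and viewed, at most 10 in all, crops included, and the job is handed in when it is done.

Besides the shell and the picture viewer there is one more tool, called after "Emit:" in YAML: its name, and indented under it one key for each argument. jog_arm: Moves the arm, as the interface text tells. Its arguments: {"type":"object","properties":{"motion":{"type":"array","items":{"type":"array"}}},"required":["motion"]}

```bash
mkdir -p pics; cat > h.py <<'E'
import numpy as np, cv2
from workcell import monitor, camera, finish_job, spotter
def proj(c,P):
    K=np.array([[c['fx'],0,c['cx']],[0,c['fy'],c['cy']],[0,0,1]])
    return cv2.projectPoints(np.array(P,float).reshape(-1,1,3),np.array(c['rvec'],float),np.array(c['tvec'],float),K,None)[0].reshape(-1,2)
def back(c,uv,z):
    R=cv2.Rodrigues(np.array(c['rvec'],float))[0];t=np.array(c['tvec'],float)
    d=R.T@np.array([(uv[0]-c['cx'])/c['fx'],(uv[1]-c['cy'])/c['fy'],1]);o=-R.T@t
    return o+d*(z-o[2])/d[2]
E
cat > a.py <<'E'
from h import *
o=monitor.get_obs();print(o['clock'],o['tcp_pos'],o['ee_rot'])
ims=[]
for n in('scene','top'):
    c=camera(n);ims.append(c['image'])
    for q,z in(('cap_a',.165),('spinner_a',0),('post_tip_a',.183),('mug',0),('gift_box',0),('stamp',0)):
        for r in spotter.mark_of(c,q): print(n,q,np.round(r['uv']),round(r['confidence'],2),np.round(back(c,r['uv'],z),3))
    cv2.imwrite(f'pics/{n}.png',c['image'][:,:,::-1])
E
python3 a.py
```

```text
0.0 [ 0.26356029 -0.56615818  0.23840521] [[ 9.06524693e-01  4.22152047e-01 -7.93558584e-04]
 [ 4.22152792e-01 -9.06523212e-01  1.63925714e-03]
 [-2.73635173e-05 -1.82103005e-03 -9.99998342e-01]]
scene cap_a [364. 241.] 0.87 [0.5   0.32  0.165]
scene cap_a [282. 291.] 0.83 [0.741 0.258 0.165]
scene cap_a [205. 144.] 0.82 [ 0.523 -0.237  0.165]
scene cap_a [278. 249.] 0.82 [0.661 0.179 0.165]
scene cap_a [332. 234.] 0.63 [0.537 0.249 0.165]
scene cap_a [157. 170.] 0.37 [ 0.693 -0.258  0.165]
scene spinner_a [327. 265.] 0.91 [0.522 0.248 0.   ]
scene spinner_a [207. 184.] 0.65 [ 0.539 -0.234  0.   ]
scene post_tip_a [337. 230.] 0.85 [0.53  0.257 0.183]
scene post_tip_a [201. 141.] 0.59 [ 0.534 -0.242  0.183]
scene mug [384. 303.] 0.83 [0.515 0.427 0.   ]
scene gift_box [226. 256.] 0.58 [0.695 0.017 0.   ]
scene stamp [156. 167.] 0.83 [ 0.606 -0.422  0.   ]
top cap_a [339. 200.] 0.71 [ 0.529 -0.23   0.165]
top cap_a [229. 186.] 0.71 [0.574 0.107 0.165]
top cap_a [202. 159.] 0.67 [0.656 0.192 0.165]
top cap_a [184. 239.] 0.6 [0.41  0.245 0.165]
top cap_a [181. 199.] 0.47 [0.534 0.254 0.165]
top spinner_a [192. 202.] 0.74 [0.527 0.253 0.   ]
top spinner_a [335. 203.] 0.56 [ 0.522 -0.243  0.   ]
top post_tip_a [340. 200.] 0.85 [ 0.53  -0.228  0.183]
top post_tip_a [182. 199.] 0.72 [0.533 0.248 0.183]
top mug [143. 207.] 0.78 [0.509 0.423 0.   ]
top gift_box [260. 152.] 0.96 [0.7   0.013 0.   ]
top gift_box [142. 208.] 0.68 [0.507 0.426 0.   ]
top stamp [389. 180.] 0.73 [ 0.602 -0.43   0.   ]
```

```bash
python3 -c "
import cv2,numpy as np
a=cv2.imread('pics/scene.png');b=cv2.imread('pics/top.png')
cv2.imwrite('pics/v1.png',np.hstack([cv2.resize(a[130:330,120:420],(400,267)),cv2.resize(b[110:310,110:410],(400,267))]))
cv2.imwrite('pics/v2.png',np.hstack([cv2.resize(a[200:290,290:380],(400,400),interpolation=2),cv2.resize(b[160:240,140:220],(400,400),interpolation=2)]))"
```

```text
(no output)
```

View pics/v1.png

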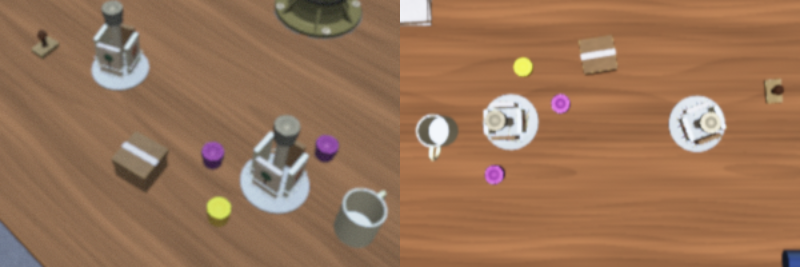

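View pics/v2.png

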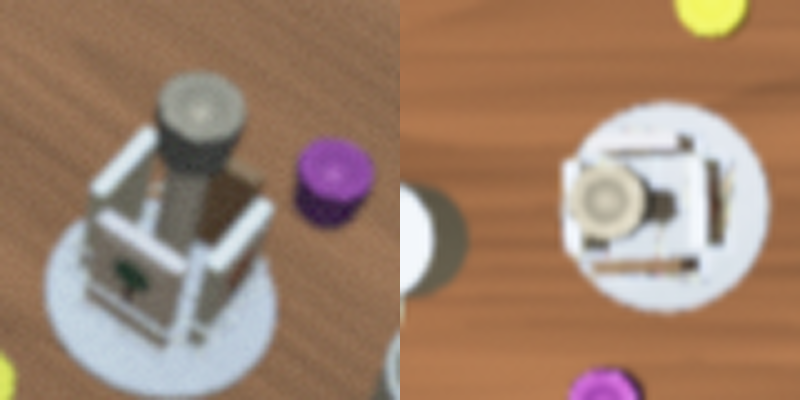

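Candidates: the grey cap on the left spinner at scene (332,234) / top (181,199); the grey cap on the right spinner at scene (205,144) / top (339,200); purple look-alikes at scene (278,249) and (364,241); a yellow one at (282,291). The crop shows a grey cap on a post on the left, so I choose that one, at about (0.53, 0.25).

Emit:
jog_arm:
  motion:
    - [1,[0,0,-5],[0,0,0]]
    - [1,[0,0,-9],[0,0,0]]
    - [1,[58,-63,-9],[0,0,-65]]
    - [1,[58,-63,-9],[0,0,-65]]
    - [1,[58,-63,-9],[0,0,-65]]
    - [1,[58,-63,-9],[0,0,-65]]
    - [1,[58,-63,-9],[0,0,-65]]
    - [1,[58,-63,-9],[0,0,-65]]
    - [1,[58,-63,-9],[0,0,-65]]
    - [1,[58,-63,-9],[0,0,-65]]
    - [1,[58,-63,-9],[0,0,-65]]
    - [1,[58,-63,-9],[0,0,-65]]

```text
clock: 1.9
tcp_pos: [0.4157, -0.0883, 0.3297]
ee_rot: [[0.001, 1.0, 0.001], [1.0, -0.001, -0.001], [-0.001, 0.001, -1.0]]
ft_force: [1.7, -1.2, -0.7]
opening: 0.0853
grip_force: 0.0
```

Emit:
jog_arm:
  motion:
    - [1,[33.8,11.4,0],[0,0,0]]
    - [1,[33.8,11.4,0],[0,0,0]]
    - [1,[33.8,11.4,0],[0,0,0]]
    - [1,[33.8,11.4,0],[0,0,0]]
    - [1,[33.8,11.4,0],[0,0,0]]
    - [1,[33.8,11.4,0],[0,0,0]]
    - [1,[33.8,11.4,0],[0,0,0]]
    - [1,[33.8,11.4,0],[0,0,0]]
    - [1,[33.8,11.4,0],[0,0,0]]
    - [1,[33.8,11.4,0],[0,0,0]]

```text
clock: 2.9
tcp_pos: [0.5298, 0.2466, 0.3291]
ee_rot: [[0.001, 1.0, -0.0], [1.0, -0.001, -0.001], [-0.001, -0.0, -1.0]]
ft_force: [0.2, -0.7, 0.9]
opening: 0.0854
grip_force: 0.0
```

```bash
cat > b.py <<'E'
from h import *
import sys
o=monitor.get_obs();print(o['clock'],o['tcp_pos'],np.round(o['q'],1),o['ft_torque'])
c=camera('wrist');cv2.imwrite('pics/'+sys.argv[1],cv2.resize(c['image'],(800,600),interpolation=2)[:,:,::-1])
for q,z in(('cap_a',.165),('spinner_a',0),('post_tip_a',.183)):
    for r in spotter.mark_of(c,q): print(q,np.round(r['uv']),round(r['confidence'],2),np.round(back(c,r['uv'],z),4))
for r in spotter.outline_of(c,'cap_a'):
    print('outl',r['confidence'],r['uv'],r['region'].sum(),back(c,r['uv'],.2))
print(proj(c,[[.53,.25,.2],[.63,.25,.2],[.53,.35,.2]]))
E
python3 b.py w1.png
```

```text
2.9 [0.52976854 0.24661233 0.32910616] [  0.9  26.5 -46.3  82.9  19.3  78.8 -46.2] [-0.03440869  0.01984827 -0.01358519]
cap_a [285. 230.] 0.94 [0.5601 0.1877 0.165 ]
cap_a [160. 116.] 0.86 [0.4449 0.2994 0.165 ]
cap_a [253. 173.] 0.77 [0.5279 0.2465 0.165 ]
cap_a [352. 169.] 0.58 [0.6219 0.2502 0.165 ]
spinner_a [255. 143.] 0.61 [0.53   0.2485 0.    ]
outl 0.97 [255.4, 178.5] 2622 [0.53035828 0.25042123 0.2       ]
outl 0.75 [284.7, 235.3] 1027 [0.55640636 0.198089   0.2       ]
outl 0.73 [356.3, 173.2] 1171 [0.61473751 0.25495268 0.2       ]
outl 0.57 [150.1, 118.7] 1296 [0.44665842 0.29974398 0.2       ]
[[254.9737142  178.9837068 ]
 [373.89924825 178.8985627 ]
 [254.95381228  50.16022119]]
```

View pics/w1.png

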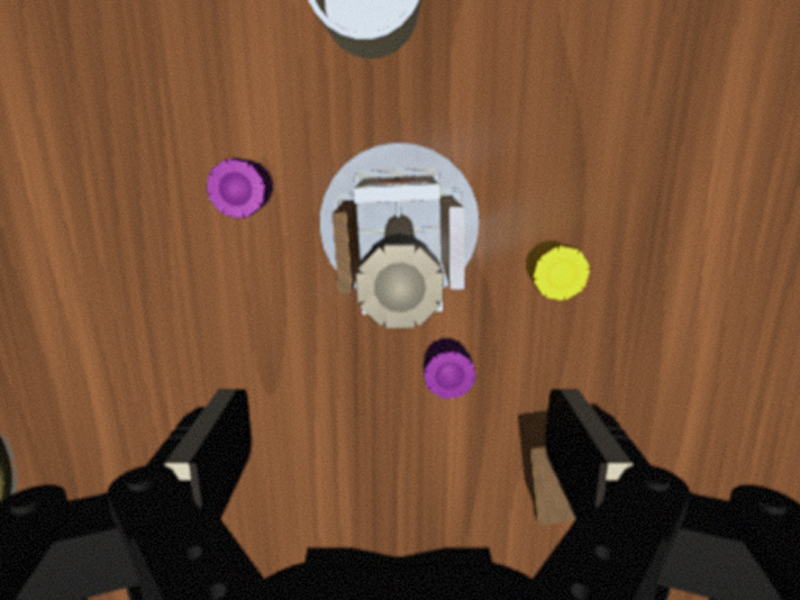

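The grey cap is at (400,286) in the 800-px view, with the purple ones at (237,188) and (450,374), and yellow at (561,273). I'll zoom in for the lobe angle.

```bash
python3 - <<'E'
from h import *
c=camera('wrist');im=c['image']
crop=im[150:215,223:288];cv2.imwrite('pics/z1.png',cv2.resize(crop,(585,585),interpolation=cv2.INTER_CUBIC)[:,:,::-1])
g=cv2.cvtColor(im,cv2.COLOR_RGB2GRAY).astype(np.float32)
best=[]
z=.205
th=np.radians(np.arange(0,360,1.))
for cx in np.arange(.526,.535,.0005):
  for cy in np.arange(.243,.254,.0005):
    s=0
    p=np.zeros(360)
    for r in (.0195,.021,.0225):
      uv=proj(c,np.c_[cx+r*np.cos(th),cy+r*np.sin(th),0*th+z]).astype(np.float32)
      p+=cv2.remap(g,uv[:,:1],uv[:,1:],1)[:,0]
    F=(p*np.exp(-8j*th)).sum()
    best.append((abs(F)/360,cx,cy,np.degrees(np.angle(F))/-8))
best.sort(reverse=True)
for b in best[:6]:print(np.round(b,4))
E
```

```text
[13.1883  0.535   0.25    4.6146]
[13.0313  0.535   0.2495  5.481 ]
[12.831   0.535   0.2505  3.8888]
[12.5906  0.535   0.249   6.1237]
[12.5388  0.5335  0.2445 19.8536]
[12.4809  0.5335  0.244  20.5289]
```

View pics/z1.png

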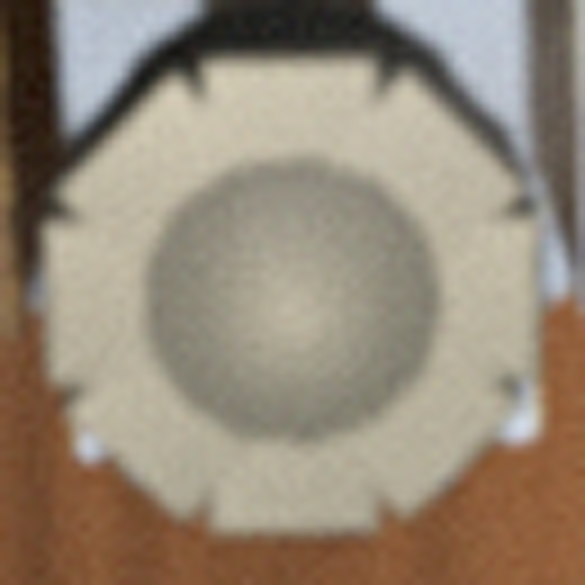

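The lobe faces sit at about 0°, 45° and so on in world axes, with the centre near (0.530, 0.2475). The current tool yaw already fits, so I'll descend and grip.

Emit:
jog_arm:
  motion:
    - [1,[0.1,0,5],[0,0,0]]
    - [1,[0.1,0,10],[0,0,0]]
    - [1,[0.1,0,12.5],[0,0,0]]
    - [1,[0.1,0,14.3],[0,0,0]]
    - [1,[0.1,0,14.3],[0,0,0]]
    - [-1,[0.1,0,14.3],[0,0,0]]
    - [-1,[0.1,0,14.3],[0,0,0]]
    - [-1,[0.1,0,14.3],[0,0,0]]
    - [-1,[0.1,0,14.3],[0,0,0]]
    - [-1,[0.1,0,14.3],[0,0,0]]
    - [-1,[0.1,0,14.3],[0,0,0]]
    - [-1,[0.1,0,14.3],[0,0,0]]

```text
clock: 4.4
tcp_pos: [0.5304, 0.2493, 0.188]
ee_rot: [[0.001, 1.0, 0.003], [1.0, -0.001, 0.001], [0.001, 0.003, -1.0]]
ft_force: [-0.9, -1.2, 6.9]
opening: 0.0452
grip_force: 61.7
```

```bash
cat > s.py <<'E'
from h import *
o=monitor.get_obs();R=np.array(o['ee_rot'])
print(o['clock'],np.round(o['tcp_pos'],4),'yaw',np.degrees(np.arctan2(R[1,0],R[0,0])),np.round(o['ft_force'],2),np.round(o['ft_torque'],3),o['opening'],o['grip_force'],np.round(o['q'],1))
E
python3 s.py
```

```text
4.4 [0.5304 0.2493 0.188 ] yaw 89.95678022480386 [-0.88 -1.24  6.86] [-0.147  0.113 -0.039] 0.04516634187673591 61.67166352272034 [ -0.8  32.7 -43.4  96.3  25.2  61.  -52.1]
```

Emit:
jog_arm:
  motion:
    - [-1,[0,0,0],[0,0,-3]]
    - [-1,[0,0,0],[0,0,-6]]
    - [-1,[0,0,0],[0,0,-8]]
    - [-1,[0,0,0],[0,0,-10]]
    - [-1,[0,0,0],[0,0,-10]]

```text
clock: 4.9
tcp_pos: [0.5304, 0.2495, 0.188]
ee_rot: [[-0.174, 0.985, 0.003], [0.985, 0.174, 0.001], [0.001, 0.003, -1.0]]
ft_force: [-0.2, -0.5, 7.5]
opening: 0.0448
grip_force: 61.8
```

```bash
python3 s.py
```

```text
4.9 [0.5304 0.2495 0.188 ] yaw 100.03027357798516 [-0.21 -0.54  7.45] [-0.018  0.148  0.051] 0.04484223155186667 61.77166700363159 [  0.7  33.4 -46.2  96.3  26.9  61.8 -43.7]
```

Emit:
jog_arm:
  motion:
    - [-1,[0,0,0],[0,0,-3]]
    - [-1,[0,0,0],[0,0,-6]]
    - [-1,[0,0,0],[0,0,-9]]
    - [-1,[0,0,0],[0,0,-10]]
    - [-1,[0,0,0],[0,0,-10]]

```text
clock: 5.4
tcp_pos: [0.5304, 0.2496, 0.188]
ee_rot: [[-0.342, 0.94, 0.003], [0.94, 0.342, 0.002], [0.001, 0.003, -1.0]]
ft_force: [-0.0, -0.3, 5.9]
opening: 0.0449
grip_force: 61.8
```

```bash
python3 s.py
```

```text
5.4 [0.5304 0.2496 0.188 ] yaw 110.00050021002609 [-0.04 -0.3   5.89] [-0.009  0.109  0.033] 0.04493582824090645 61.7583954334259 [  2.1  34.2 -48.9  96.2  28.6  62.6 -35.3]
```

Emit:
jog_arm:
  motion:
    - [-1,[0,0,0],[0,0,-4]]
    - [-1,[0,0,0],[0,0,-8]]
    - [-1,[0,0,0],[0,0,-12]]
    - [-1,[0,0,0],[0,0,-16]]
    - [-1,[0,0,0],[0,0,-20]]
    - [-1,[0,0,0],[0,0,-20]]

```text
clock: 6.0
tcp_pos: [0.5303, 0.2495, 0.188]
ee_rot: [[-0.644, 0.765, 0.002], [0.765, 0.644, 0.001], [-0.0, 0.003, -1.0]]
ft_force: [-1.3, -0.8, 6.7]
opening: 0.0448
grip_force: 61.9
```

```bash
python3 s.py
```

```text
6.0 [0.5303 0.2495 0.188 ] yaw 130.09407011193494 [-1.33 -0.79  6.71] [-0.119  0.158  0.043] 0.044820676855261025 61.88953399658203 [  4.8  36.  -54.4  96.2  32.   64.5 -18.6]
```

It turned 40° without resistance, well past any tightening stop, so counter-clockwise is the loosening way. I'll carry on to 90°.

Emit:
jog_arm:
  motion:
    - [-1,[0,0,0],[0,0,-6]]
    - [-1,[0,0,0],[0,0,-12]]
    - [-1,[0,0,0],[0,0,-18]]
    - [-1,[0,0,0],[0,0,-24]]
    - [-1,[0,0,0],[0,0,-30]]
    - [-1,[0,0,0],[0,0,-36]]
    - [-1,[0,0,0],[0,0,-42]]
    - [-1,[0,0,0],[0,0,-47]]
    - [-1,[0,0,0],[0,0,-50]]
    - [-1,[0,0,0],[0,0,-50]]
    - [-1,[0,0,0],[0,0,-50]]

```text
clock: 7.1
tcp_pos: [0.53, 0.2488, 0.188]
ee_rot: [[-1.0, 0.001, 0.002], [0.001, 1.0, -0.0], [-0.002, -0.0, -1.0]]
ft_force: [-1.3, -3.4, 8.9]
opening: 0.0447
grip_force: 62.2
```

```bash
python3 s.py; python3 b.py w2.png
```

```text
7.1 [0.53   0.2488 0.188 ] yaw 179.94774300961188 [-1.3  -3.4   8.91] [-0.593  0.519  0.105] 0.04472728965163723 62.196282148361206 [ 10.2  41.4 -67.6  96.2  40.5  70.6  23.2]
7.1 [0.52997108 0.24876073 0.18800114] [ 10.2  41.4 -67.6  96.2  40.5  70.6  23.2] [-0.59279224  0.51946274  0.1050152 ]
cap_a [130. 210.] 0.78 [0.5135 0.1843 0.165 ]
cap_a [292.  23.] 0.71 [0.4261 0.2653 0.165 ]
cap_a [253. 242.] 0.68 [0.5316 0.2478 0.165 ]
spinner_a [252. 166.] 0.73 [0.5289 0.2463 0.    ]
outl 0.74 [208.8, 318.0] 329 [0.55223583 0.22805757 0.2       ]
outl 0.68 [118.9, 217.0] 2438 [0.50312995 0.19363238 0.2       ]
outl 0.63 [292.7, 20.0] 2472 [0.4311369  0.26167776 0.2       ]
outl 0.57 [253.7, 272.7] 10882 [0.52891817 0.24835265 0.2       ]
outl 0.49 [252.5, 167.4] 15390 [0.48246816 0.24792975 0.2       ]
[[257.52483623 274.90198108]
 [257.0189602  442.07435274]
 [489.59957235 274.89633537]]
```

View pics/w2.png

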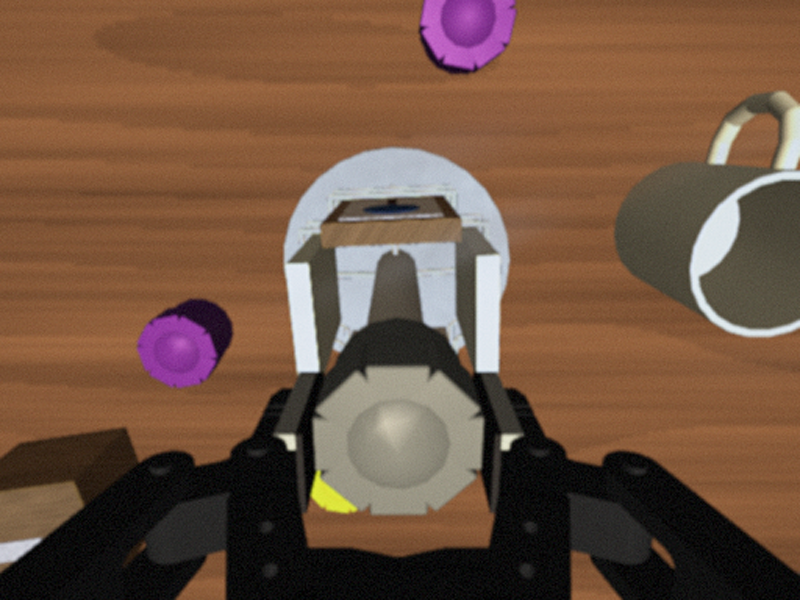

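The cap sits squarely between the pads at (398,440) and is turned about 90°. I'll lift gently first.

Emit:
jog_arm:
  motion:
    - [-1,[0,0,-0.3],[0,0,0]]
    - [-1,[0,0,-0.6],[0,0,0]]
    - [-1,[0,0,-0.9],[0,0,0]]
    - [-1,[0,0,-0.9],[0,0,0]]

```text
clock: 7.75
tcp_pos: [0.5299, 0.2487, 0.1957]
ee_rot: [[-1.0, 0.001, 0.0], [0.001, 1.0, -0.0], [-0.0, -0.0, -1.0]]
ft_force: [0.0, -0.9, 0.1]
opening: 0.0451
grip_force: 61.3
```

Emit:
jog_arm:
  motion:
    - [-1,[0,0,-0.6],[0,0,0]]
    - [-1,[0,0,-1.2],[0,0,0]]
    - [-1,[0,0,-2],[0,0,0]]
    - [-1,[0,0,-3],[0,0,0]]
    - [-1,[0,0,-4.5],[0,0,0]]
    - [-1,[0,0,-6],[0,0,0]]
    - [-1,[0,0,-7],[0,0,0]]
    - [-1,[0,0,-8],[0,0,0]]
    - [-1,[0,0,-8],[0,0,0]]
    - [-1,[0,0,-8],[0,0,0]]
    - [-1,[0,0,-8],[0,0,0]]
    - [-1,[0,0,-8],[0,0,0]]

```text
clock: 8.95
tcp_pos: [0.5296, 0.2485, 0.2747]
ee_rot: [[-1.0, 0.001, -0.001], [0.001, 1.0, -0.0], [0.001, -0.001, -1.0]]
ft_force: [0.8, -0.4, 0.0]
opening: 0.0447
grip_force: 61.3
```

```bash
python3 s.py; python3 - <<'E'
from h import *
a=camera('scene')['image'][170:300,260:400];b=camera('wrist')['image']
cv2.imwrite('pics/e.png',np.hstack([cv2.resize(a,(400,371)),cv2.resize(b,(400,371))])[:,:,::-1])
E
```

```text
8.95 [0.5296 0.2485 0.2747] yaw 179.97038826771285 [ 0.83 -0.37  0.04] [-0.031 -0.005  0.014] 0.04473890197708942 61.31173610687256 [ 11.4  37.2 -70.7  88.5  35.4  79.8  27.9]
```

View pics/e.png

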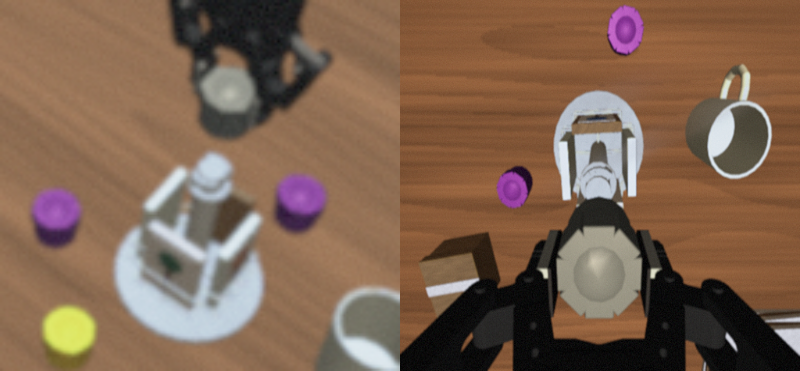

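The cap is held in the air at (228,95) in the left half of the picture, and the bare post top shows below it at (210,175). It has risen about 8.7 cm.

```bash
python3 -c "
from h import *
print(finish_job())"
```

```text
the job is handed in; nothing more can be done
None
```

The left spinner's cap is unscrewed (counter-clockwise from above) and held still about 8.7 cm above its seat, and the job is handed in at about 9 s; I didn't try clockwise, because the first direction turned freely past any tightening stop.

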